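Back off the locating screw and index the board

TASK

On the woodworking jig, loosen the black knurled handwheel by two full turns, anticlockwise seen from above and give or take a quarter turn, by rolling it round with a fingertip on its rim; this lifts the locating pin out of the board's slot. Then push the board along its channel with a fingertip until its front end rests against the end stop. Only push the board, never lift it, and leave the other tools lying on the bench and the jig where they are.

Things in the scene. Friction and masses are not known exactly. Their poses are not given: they have to be found in the camera images.
- jig: fixed wooden jig on the bench. Origin: bench top, under the handwheel's axis. Base plate x -100 to 100, y -260 to 220 mm, top at z 18. A channel 83 mm wide runs along y at x = 0 between rails 18 mm wide, tops z 32. A bridge (x -100 to 100, y -30 to 30) crosses it, z 48 to 66; on its -x end a steel pointer strip, top z 69. Only the handwheel stands higher than this
- stop_face (a point): middle of the face of the dark end stop (120 mm wide, top 52 mm above the bench) that closes the +y end of the channel, 180 mm from the wheel's axis; the board must meet it. Axes as the jig: +y is the way the board is pushed. 28 mm above the bench
- wheel_top (a point): centre of the top face of the black handwheel, on its upright axis; turns with it. Body 84 mm across, with 14 upright round ridges of 8 mm diameter centred on its edge: 92 mm over the ridges. Rim 24 mm high, below this point; free space under it down to the bridge. 108 mm above the bench when tight, rises 5 mm a turn. Hub disc 3 mm and stud 6 mm stand on the top face
- stud (a point): top of a steel stud, 10 mm across, on the wheel's top face 31 mm from the axis (on the wheel's own -x side). When tight it points at the pointer strip (jig -x); watch it to count turns
- wheel_body (a joint): turn of the handwheel in rad: 0 = tight, grows anticlockwise seen from above (loosening), 6.283 a turn, thread ends at 18.85. Starts at 0 to 0.5. Friction 0.04 N m (about 1 N at the rim); stays where it is left. The 10 mm pin reaches 7 mm into the board's slot when tight and is clear from 1.4 turns on
- board: loose beech board, 80 mm (x) by 320 mm (y) by 20 mm, about 0.36 kg, lying flat in the channel under the bridge, with a slot 16 by 40 mm through it 70 mm to the +y side of its centre, in which the locating pin stands. Origin under its centre; y is the way it is pushed, parallel to the jig's y within a degree or two
- board_front (a point): middle of the board's front (+y) end face, 10 mm above its underside; starts 80 to 100 mm short of the end stop
- board_rear (a point): middle of the board's rear (-y) end face, 10 mm above its underside: the place to push. Board top is 38 mm above the bench, channel floor 18 mm; the channel behind it is empty
- offcut: loose hardwood offcut, 26 x 60 x 22 mm, lying on the jig's base plate beside the far rail; origin under its centre; leave it alone
- pencil: flat red carpenter's pencil, 12 x 150 x 8 mm, lying on the jig's base plate beside the near rail; origin under its centre; leave it alone
- mallet: wooden mallet lying on the bench right of the jig, head 90 x 150 x 70 mm; origin under its middle, x towards the head; leave it alone
- gauge: wooden marking gauge lying on the bench left of the jig, beam 200 mm along its x, 60 mm high; origin under its centre; leave it alone
- driver: screwdriver with red handle lying on the bench beyond the jig; origin under its middle; leave it alone
- brush: bench brush lying on the bench beyond the jig; origin under its middle; leave it alone
- glue: white glue bottle, 60 mm wide, 170 mm high, standing on the bench at the far left; origin under its centre; leave it alone

How it is judged (in metres and radians):
On the way, in this order (a step that is already met when the one before it is completed fails the run):
1. the handwheel stands two turns loose, within a quarter turn, the board not yet pushed on (value of joint wheel_body between 11 and 14.65 rad and y of board_front in the frame of jig below 0.14 m), for 0.2 s.
2. the board's front end rests against the end stop (y of board_front in the frame of jig above 0.175 m), for 0.2 s.
At the end, for the whole second after the job is handed in: The handwheel stands between 1.75 and 2.33 turns (11.0 to 14.65 rad) from tight, and the board lies flat and at rest in the channel with its front end within 5 mm of the end stop (value of joint wheel_body between 11 and 14.65 rad and y of board_front in the frame of jig above 0.175 m and z of board in the frame of jig below 0.021 m and angle between board's own z axis and vertical below 0.05 rad and linear speed of board below 0.01 m/s and velocity of joint wheel_body between -0.1 and 0.1 rad/s); the robot touches nothing.
It fails at once if the board is lifted or tipped (more than 6 mm off the channel floor) (z of board in the frame of jig above 0.024 m or angle between board's own z axis and vertical above 0.1 rad).
It fails at once if another tool on the bench or jig is moved by more than 20 mm (distance of any of offcut, pencil, mallet, gauge, driver, brush, glue from where it was at the start of the episode above 0.02 m).
It also fails if it takes over 61 s, if anything falls off the work surface, if the arm or the gripper's body presses on something with over 40 N, if the wrist force passes 120 N, or if a joint passes its speed limit or range.

ROBOT

A 6-joint arm with a two-finger parallel gripper is mounted at the origin on the work surface. World frame = base frame: x ahead of the robot, y to its left, z up, the work surface at z = 0. Lengths are in mm, angles in rad, forces in N, time in s.
With the tool pointing down it reaches from about 275 to 1000 mm from the base axis. Payload 8.4 kg.
Tool frame: the origin (TCP) lies at the very end of the fingers, on their centre line; the grasp point (between the pads) lies 19 mm behind it; z points along the fingers, x is the direction in which the jaws open and shut, and the axes are right-handed (so a half turn about z gives the same grasp; the last joint's range is limited). The gripper opens to 85 mm and grips with 20 to 120 N. Pads are 22 mm wide; open, the fingers measure 114 mm over their backs; the gripper's body (76 mm by 85 mm) begins 54 mm behind the grasp point. The pads swing forward as they close: fully open they stand 13 mm farther back than shut.
Start: joints at [-0.002, 0.353, 1.633, -0, 1.155, -0.002], TCP at [625.002, -0, 231.281] pointing down, gripper open.
Joint ranges: [-2.63, 2.63], [-0.92, 2.1], [0.06, 2.66], [-1.3, 4.44], [0, 2.69], [-3.02, 3.02]. Speed limits (rad/s): [2.22, 2.22, 2.79, 3.14, 3.14, 3.14].

INTERFACE

Orientations are given as [roll, pitch, yaw] about the fixed x, y, z axes, in that order (R = Rz(yaw) Ry(pitch) Rx(roll)).
In Python, from rig import r gives the robot as it stands. The module is installed in compiled form; this text tells all that it offers.
- The arm moves only by the tool apply_moves, never from a script. Its argument "targets" is a list that holds one entry, the list of rows, each a list of 7 numbers: the gripper's target within -1 to 1 (fully open at 1, half-way at 0, shut at -1), then the shift along the tool's x, y, z in cm, then the turn, a rotation vector about the tool's x, y, z in degrees. A call has 1 to 8 rows; each row is the pose to reach, as a shift and turn from the pose measured when the call began, along the tool's axes at that moment; what a row does not reach only later rows make up. A row lasts 1/10 s, in which the tool goes at most 50 mm and 8.59 degrees, less where a joint would pass 70% of its speed; a pose out of reach is approached as far as the arm can. A call with a gripper value outside its range is refused whole. The fingers move at their own pace and stop on an object; "newtons" is the grip in N (left out, the last holds). Time passes only in rows, so rows that repeat a pose let the fingers close. It gives the time, the measured TCP pose, the force and the opening at its end, in the units of the state.
- r.sense(): the state, without advancing time (a new reading comes with each control period).
- r.grab_frame(name): name is "scene" or "side" or "wrist"; returns a dict with "pixels" (384x512x3 uint8, red, green, blue), "fov_y" (degrees; the focal length in pixels is half the picture's height over the tangent of half this angle, whatever the lens; pixels are square), "cx", "cy" (the principal point, pixels), "R" (3x3) and "t" (3): a world point X has camera coordinates R X + t; the wrist camera has in their place "mount" (4x4, takes a point from camera to tool coordinates, whose origin is the TCP and whose axes are the tool frame's). Camera axes: x right, y down, z forward; pixel columns grow to the right and rows downward; lengths in mm; the calibration is good to about 2 mm. The wrist camera is an equidistant fisheye: a pixel r from the principal point sees the ray r / f radians off the axis. A picture is of the moment at which its call begins: read the wrist's pose just before it. There is no depth.
- r.sign_off(): hands the job in, once; it reports no verdict.
The state is a dict: "clock": time; "qpos": joint angles; "qvel": joint speeds; "joint_efforts": joint torques, N m; "eef_pos": TCP position; "tcp_rot": TCP orientation; "contact_force": force on the tool from outside, world axes, zero at the start; "wrist_torque": the same for the moment, N m; "opening": opening from 0.0 (shut) to 1.0 (fully open).
Only numpy, scipy, OpenCV 4.12 (cv2) and the standard library are available. Lean on these libraries where they do the work, as an engineer would, in place of code of your own. Each camera call takes 0.05 s, during which the arm holds its last target. There are 200 camera calls.

## Working session

There is one attempt and no reset: what is moved stays moved. The work goes in short steps, Python scripts to look and compute and a tool call to move; the robot and the scene stay as the last step left them, time stands still between calls to the robot, and variables do not carry over. Pictures are saved under pics/ and viewed, about 8 in all and at most 12, crops included, and the job is handed in when it is done.

Besides the shell and the picture viewer there is one more tool, called in YAML: its name, and indented under it one key for each argument. apply_moves: Moves the arm, as the interface text tells. Its arguments: {"type":"object","properties":{"targets":{"type":"array"},"newtons":{"type":"number"}},"required":["targets"]}

```bash
mkdir -p pics
python3 - <<'E'
from rig import r
import cv2,numpy as np
s=r.sense();print({k:np.round(v,3).tolist() for k,v in s.items()})
a=[]
for n in("scene","side"):
    f=r.grab_frame(n);np.savez(f"{n}0.npz",**f);print(n,f["fov_y"],f["cx"],f["cy"],np.round(f["R"],3).tolist(),np.round(f["t"]).tolist())
    cv2.imwrite(f"pics/{n}0.png",cv2.resize(f["pixels"][:,:,::-1],(768,576),interpolation=cv2.INTER_CUBIC))
E
```

```text
{'clock': 0.0, 'qpos': [-0.002, 0.354, 1.634, -0.0, 1.155, -0.002], 'qvel': [-0.001, 0.001, -0.001, -0.0, 0.002, -0.0], 'joint_efforts': [-0.002, -60.524, -34.206, -0.0, 0.009, 0.0], 'eef_pos': [624.518, -0.032, 230.575], 'tcp_rot': [3.142, 0.001, -0.0], 'contact_force': [0.323, 0.131, -0.537], 'wrist_torque': [-0.013, -0.068, 0.022], 'opening': 1.003}
scene 42.85273428888444 257.3563713515998 195.7240424745368 [[0.69, 0.724, -0.003], [0.578, -0.554, -0.599], [-0.435, 0.412, -0.801]] [-406.0, -299.0, 1851.0]
side 55.0143222427192 255.6860297057477 191.90245405698144 [[-0.999, -0.048, -0.009], [-0.03, 0.747, -0.664], [0.039, -0.663, -0.748]] [591.0, 77.0, 1330.0]
```

View pics/scene0.png

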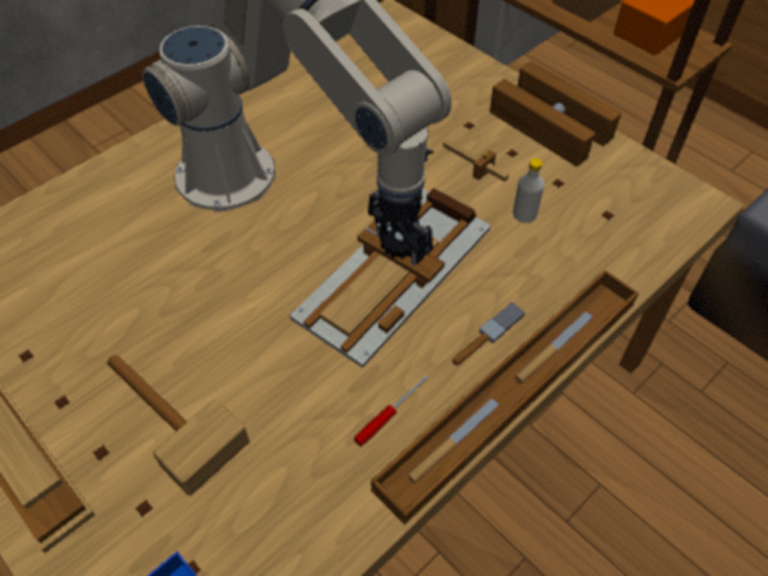

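View pics/side0.png

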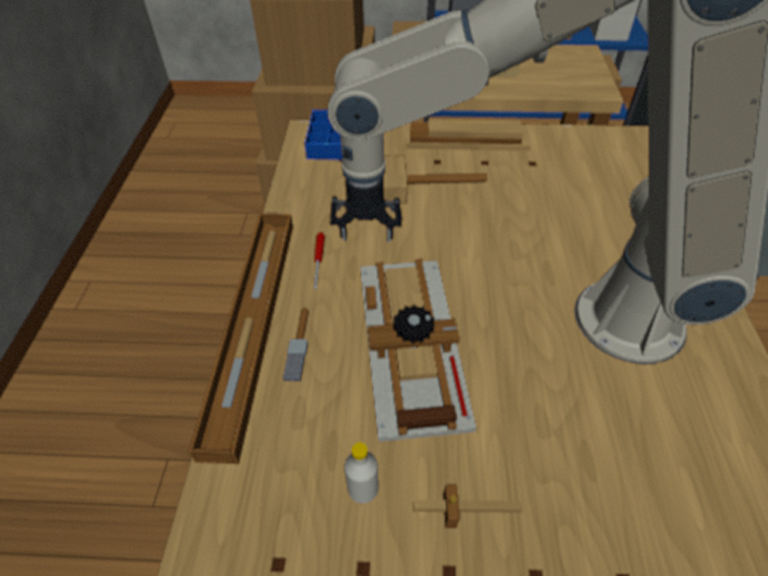

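```bash
cat > h.py <<'E'
import numpy as np,cv2
def ray(f,uv):
    F=192/np.tan(np.radians(float(f["fov_y"]))/2);uv=np.atleast_2d(uv).astype(float)
    d=np.c_[(uv[:,0]-f["cx"])/F,(uv[:,1]-f["cy"])/F,np.ones(len(uv))]@f["R"]
    return -f["R"].T@f["t"],d
def plane(f,uv,z):
    c,d=ray(f,uv);return (c+d*((z-c[2])/d[:,2])[:,None])[:,:2]
E
python3 - <<'E'
from h import *
f=dict(np.load("side0.npz"));hsv=cv2.cvtColor(f["pixels"],cv2.COLOR_RGB2HSV)
m=((hsv[...,1]<45)&(hsv[...,2]>90)).astype(np.uint8);m[:170]=0;m[295:]=0;m[:,:235]=0;m[:,320:]=0
ys,xs=np.nonzero(m);P=plane(f,np.c_[xs,ys],18)
h=cv2.minAreaRect(P.astype(np.float32));print(h)
print(plane(f,np.array([[361,266],[437,262],[474,428],[380,436]])/1.5,18).round())
b=(f["pixels"].max(2)<50).astype(np.uint8);b[:195]=0;b[235:]=0;b[:,:255]=0;b[:,300:]=0
ys,xs=np.nonzero(b);print(xs.min(),xs.max(),ys.min(),ys.max(),xs.mean(),ys.mean())
print("wheel",plane(f,[[xs.mean(),ys.mean()]],98))
c=f["pixels"][160:300,225:335,::-1];cv2.imwrite("pics/c1.png",cv2.resize(c,None,fx=5,fy=4.2,interpolation=cv2.INTER_CUBIC)[:590])
E
```

```text
((521.1197509765625, 89.86383056640625), (205.91656494140625, 487.56878662109375), 8.73257064819336)
[[ 657. -136.]
 [ 460. -159.]
 [ 393.  310.]
 [ 583.  336.]]
262 288 204 228 275.08962264150944 216.35377358490567
wheel [[522.43780202 111.78624339]]
```

View pics/c1.png

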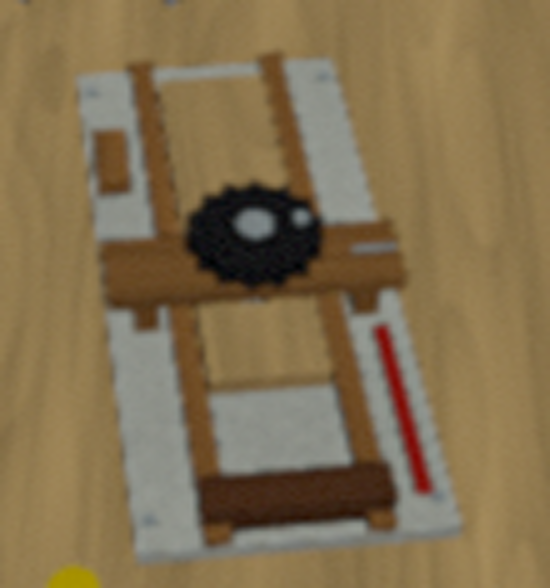

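Side crop: wheel centre is at about (255,225) in the crop. The stud at (302,217) points just anticlockwise of the pointer strip, the board front edge is at row ~385, and the dark stop is at ~495. I get a jig yaw of about 8.7° and an origin near (518,110). Next I shut the gripper and start turning the wrist.

apply_moves:
  targets:
    - [[-1, 0, 0, 0, 0, 0, 8.5], [-1, 0, 0, 0, 0, 0, 17], [-1, 0, 0, 0, 0, 0, 25.5], [-1, 0, 0, 0, 0, 0, 34], [-1, 0, 0, 0, 0, 0, 42.5], [-1, 0, 0, 0, 0, 0, 51], [-1, 0, 0, 0, 0, 0, 59.5], [-1, 0, 0, 0, 0, 0, 68]]
  newtons: 30

```text
clock: 0.9
eef_pos: [624.3, 0.0, 230.2]
tcp_rot: [3.14, 0.001, -1.193]
contact_force: [-0.6, -0.1, -0.6]
opening: 0.002
```

Run:
```python
from rig import r
from h import *
s=r.sense();print({k:np.round(v,3).tolist() for k,v in s.items()})
f=r.grab_frame("wrist");np.savez("w1.npz",pos=s["eef_pos"],rot=s["tcp_rot"],**f);print(f["fov_y"],f["cx"],f["cy"],np.round(f["mount"],3).tolist())
cv2.imwrite("pics/w1.png",cv2.resize(f["pixels"][:,:,::-1],(768,576),interpolation=cv2.INTER_CUBIC))
```

```text
{'clock': 0.9, 'qpos': [-0.002, 0.354, 1.635, 0.0, 1.155, 1.191], 'qvel': [0.002, 0.0, 0.001, 0.001, -0.002, 1.471], 'joint_efforts': [0.001, -60.53, -34.19, 0.0, 0.013, -2.451], 'eef_pos': [624.274, 0.02, 230.205], 'tcp_rot': [3.14, 0.001, -1.193], 'contact_force': [-0.634, -0.101, -0.608], 'wrist_torque': [0.026, 0.017, -0.032], 'opening': 0.002}
65.70646984690485 259.8723904647737 194.54942786140776 [[1.0, 0.001, -0.001, 0.02], [-0.001, 0.951, 0.308, -78.993], [0.001, -0.308, 0.951, -144.11], [0.0, 0.0, 0.0, 1.0]]
```

View pics/w1.png

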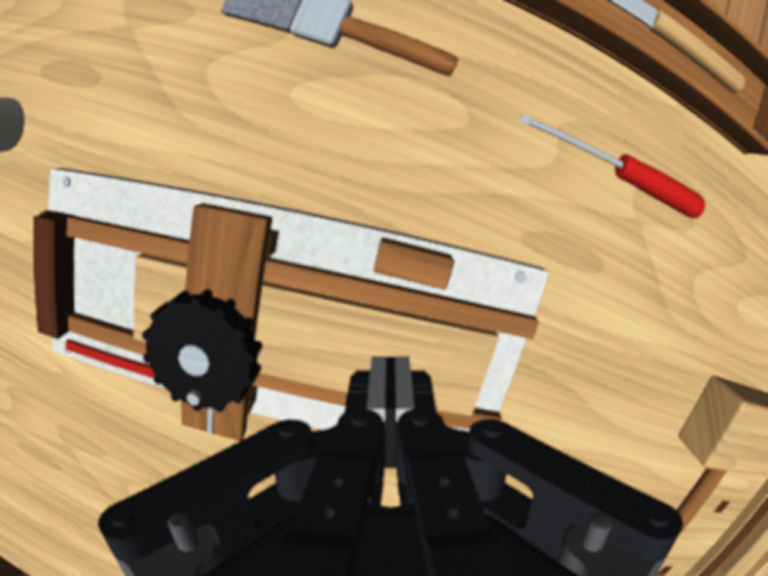

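The wrist view shows the hub at (194,361), the stud at (193,398) and the pointer strip at (210,420). The shut pads (370–410, tip at row 357) look narrower than the black finger bodies behind them (350–432). Next I locate the hub and stud by ray casting, and check the finger's shape.

```bash
cat >> h.py <<'E'
from scipy.spatial.transform import Rotation as Ro
def wray(f,uv):
    F=192/np.tan(np.radians(float(f["fov_y"]))/2);uv=np.atleast_2d(uv).astype(float)-[float(f["cx"]),float(f["cy"])]
    q=np.linalg.norm(uv,axis=1);th=q/F
    d=np.c_[uv/q[:,None]*np.sin(th)[:,None],np.cos(th)]
    T=np.eye(4);T[:3,:3]=Ro.from_euler("xyz",f["rot"]).as_matrix();T[:3,3]=f["pos"];T=T@f["mount"]
    return T[:3,3],d@T[:3,:3].T
def wplane(f,uv,z):
    c,d=wray(f,uv);return (c+d*((z-c[2])/d[:,2])[:,None])[:,:2]
def wtool(f,P):
    F=192/np.tan(np.radians(float(f["fov_y"]))/2);M=np.linalg.inv(f["mount"]);p=np.atleast_2d(P)@M[:3,:3].T+M[:3,3]
    n=np.hypot(p[:,0],p[:,1]);return p[:,:2]/n[:,None]*(np.arctan2(n,p[:,2])*F)[:,None]+[float(f["cx"]),float(f["cy"])]
E
python3 - <<'E'
from h import *
f=dict(np.load("w1.npz"))
print("hub",wplane(f,np.array([[194,361]])/1.5,111),"stud",wplane(f,np.array([[193,398]])/1.5,114))
print("plate corners",wplane(f,np.array([[52,169],[547,269]])/1.5,18).round(1))
print("stop top edge near wheel, top",wplane(f,np.array([[73,216],[62,336]])/1.5,52).round(1))
print("board front top",wplane(f,np.array([[137,256],[134,330]])/1.5,38).round(1), "board rear top",wplane(f,np.array([[497,333],[475,410]])/1.5,38).round(1))
P=[[x,y,z] for x in(7.5,14.5) for y in(-11,11) for z in(0,-10,-20,-40)]
for a,b in zip(P,wtool(f,P)*1.5):print(a,b.round())
c=f["pixels"][225:300,215:305,::-1];cv2.imwrite("pics/c2.png",cv2.resize(c,None,fx=7,fy=7,interpolation=cv2.INTER_CUBIC))
E
```

```text
hub [[518.72144885 107.71147941]] stud [[489.38253383 102.00813875]]
plate corners [[ 585.   339. ]
 [ 659.2 -131.5]]
stop top edge near wheel, top [[562.4 273.6]
 [439.1 272.1]]
board front top [[545.1 205. ]
 [473.7 195.4]] board rear top [[ 595.4 -107.6]
 [ 520.  -123.9]]
[7.5, -11, 0] [411. 349.]
[7.5, -11, -10] [412. 361.]
[7.5, -11, -20] [414. 375.]
[7.5, -11, -40] [417. 410.]
[7.5, 11, 0] [410. 401.]
[7.5, 11, -10] [411. 416.]
[7.5, 11, -20] [412. 432.]
[7.5, 11, -40] [415. 470.]
[14.5, -11, 0] [431. 349.]
[14.5, -11, -10] [433. 361.]
[14.5, -11, -20] [436. 375.]
[14.5, -11, -40] [442. 410.]
[14.5, 11, 0] [428. 401.]
[14.5, 11, -10] [430. 415.]
[14.5, 11, -20] [433. 431.]
[14.5, 11, -40] [438. 469.]
```

View pics/c2.png

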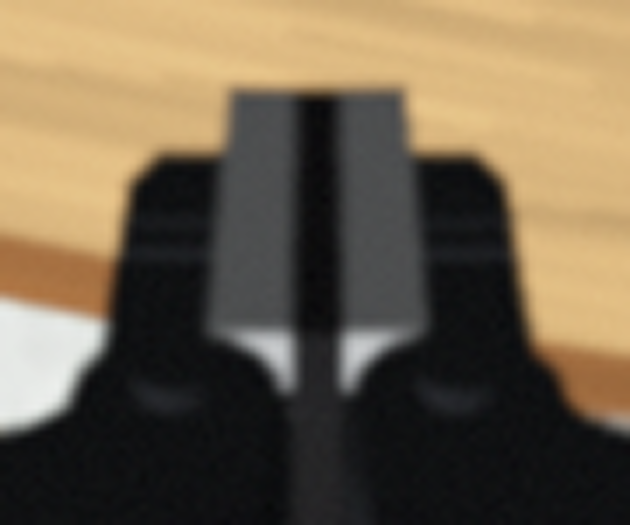

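I estimate the hub centre at about (519,108.5) and the starting wheel angle at about 0.05 rad. The board front is ~87 mm short of the stop. The plan is to let one back corner of the shut finger engage the ridges like a gear tooth, orbiting with the yaw turning along.

```bash
cat >> h.py <<'E'
C=np.array([519,108.5])
def rows(s,poses):
    "poses: (x,y,z,yaw_deg unwrapped)"
    R0=Ro.from_euler("xyz",s["tcp_rot"]);y0=np.degrees(s["tcp_rot"][2]);out=[]
    for x,y,z,w in poses:
        d=R0.inv().apply(np.array([x,y,z])-s["eef_pos"])/10
        t=-(w-y0) ; t=(t+180)%360-180
        out.append([-1,*np.round(d,2).tolist(),0,0,round(float(t),1)])
    print(str([out]).replace(".0,",",").replace(".0]","]"))
def orb(th,R,z,b=150):
    a=np.radians(th);return (*(C+R*np.array([np.cos(a),np.sin(a)])),z,th-b)
E
python3 - <<'E'
from rig import r
from h import *
s=r.sense()
x,y,z,w=orb(-5,80,120)
rows(s,[(x,y,z,-68-8.5*k) for k in range(1,9)])
rows(s,[(x,y,82,-155)]*3)
E
```

```text
[[[-1, -10.38, -1.3, 11.02, 0, 0, 7.6], [-1, -10.38, -1.3, 11.02, 0, 0, 16.1], [-1, -10.38, -1.3, 11.02, 0, 0, 24.6], [-1, -10.38, -1.3, 11.02, 0, 0, 33.1], [-1, -10.38, -1.3, 11.02, 0, 0, 41.6], [-1, -10.38, -1.3, 11.02, 0, 0, 50.1], [-1, -10.38, -1.3, 11.02, 0, 0, 58.6], [-1, -10.38, -1.3, 11.02, 0, 0, 67.1]]]
[[[-1, -10.38, -1.3, 14.82, 0, 0, 86.1], [-1, -10.38, -1.3, 14.82, 0, 0, 86.1], [-1, -10.38, -1.3, 14.82, 0, 0, 86.1]]]
```

apply_moves:
  targets:
    - [[-1, -2.6, -0.3, 2.7, 0, 0, 7.6], [-1, -5.2, -0.6, 5.5, 0, 0, 16.1], [-1, -7.8, -1, 8.2, 0, 0, 24.6], [-1, -10.4, -1.3, 11, 0, 0, 33.1], [-1, -10.4, -1.3, 11, 0, 0, 41.6], [-1, -10.4, -1.3, 11, 0, 0, 50.1], [-1, -10.4, -1.3, 11, 0, 0, 58.6], [-1, -10.4, -1.3, 11, 0, 0, 67.1]]

```text
clock: 1.75
eef_pos: [598.4, 101.8, 119.8]
tcp_rot: [3.14, -0.002, -2.376]
contact_force: [-0.1, -0.5, -0.0]
opening: -0.001
```

Run:
```python
from rig import r
from h import *
s=r.sense();print(s["eef_pos"],s["tcp_rot"],s["qpos"][5])
rows(s,[orb(-5,80,100),orb(-5,80,82),orb(-5,80,82),orb(-5,70,82),orb(-5,66,82),orb(-5,63,82),orb(-5,62,82)])
```

```text
[598.41540005 101.80220905 119.81984615] [ 3.13970838e+00 -2.15325227e-03 -2.37580571e+00] 2.5413983816319385
[[[-1, -0.01, -0.04, 1.98, 0, 0, 18.9], [-1, -0.01, -0.05, 3.78, 0, 0, 18.9], [-1, -0.01, -0.05, 3.78, 0, 0, 18.9], [-1, 0.65, 0.71, 3.78, 0, 0, 18.9], [-1, 0.91, 1.01, 3.79, 0, 0, 18.9], [-1, 1.11, 1.23, 3.79, 0, 0, 18.9], [-1, 1.17, 1.31, 3.79, 0, 0, 18.9]]]
```

apply_moves:
  targets:
    - [[-1, 0, 0, 2, 0, 0, 8.5], [-1, 0, 0, 3.8, 0, 0, 17], [-1, 0, 0, 3.8, 0, 0, 18.9], [-1, 0.65, 0.7, 3.8, 0, 0, 18.9], [-1, 0.9, 1, 3.8, 0, 0, 18.9], [-1, 1.1, 1.2, 3.8, 0, 0, 18.9], [-1, 1.2, 1.3, 3.8, 0, 0, 18.9]]

```text
clock: 2.45
eef_pos: [580.4, 102.9, 82.3]
tcp_rot: [3.141, -0.002, -2.704]
contact_force: [-0.3, -0.0, 0.0]
opening: 0.0
```

```bash
cat > orb.py <<'E'
import sys
from rig import r
from h import *
R,z,step,b=map(float,sys.argv[1:5]);s=r.sense()
d=s["eef_pos"][:2]-C;th=np.degrees(np.arctan2(d[1],d[0]));u=np.array([np.cos(np.radians(th)),np.sin(np.radians(th))]);F=s["contact_force"]
print("th %.1f R %.1f yaw %.1f q6 %.2f Frad %.1f Ftan %.1f Fz %.1f"%(th,np.hypot(*d),np.degrees(s["tcp_rot"][2]),s["qpos"][5],F[:2]@u,F[1]*u[0]-F[0]*u[1],F[2]))
rows(s,[orb(th+step*k,R,z,b) for k in range(1,9)])
E
python3 orb.py 59.5 82 5 150
```

```text
th -5.2 R 61.7 yaw -154.9 q6 2.88 Frad -0.3 Ftan -0.0 Fz 0.0
[[[-1, -0.05, 0.57, 0.03, 0, 0, -4.8], [-1, -0.25, 1.05, 0.03, 0, 0, -9.8], [-1, -0.41, 1.54, 0.03, 0, 0, -14.8], [-1, -0.52, 2.05, 0.03, 0, 0, -19.8], [-1, -0.59, 2.56, 0.03, 0, 0, -24.8], [-1, -0.62, 3.08, 0.03, 0, 0, -29.8], [-1, -0.6, 3.6, 0.03, 0, 0, -34.8], [-1, -0.53, 4.12, 0.03, 0, 0, -39.8]]]
```

apply_moves:
  targets:
    - [[-1, -0.05, 0.57, 0, 0, 0, -4.8], [-1, -0.25, 1.05, 0, 0, 0, -9.8], [-1, -0.41, 1.54, 0, 0, 0, -14.8], [-1, -0.52, 2.05, 0, 0, 0, -19.8], [-1, -0.59, 2.56, 0, 0, 0, -24.8], [-1, -0.62, 3.08, 0, 0, 0, -29.8], [-1, -0.6, 3.6, 0, 0, 0, -34.8], [-1, -0.53, 4.12, 0, 0, 0, -39.8]]

```text
clock: 3.25
eef_pos: [568.2, 142.7, 82.9]
tcp_rot: [3.141, -0.0, -2.005]
contact_force: [0.9, -1.6, 0.8]
opening: -0.002
```

```bash
python3 orb.py 58.5 82 7 150
python3 - <<'E'
from rig import r
from h import *
f=r.grab_frame("side");s=r.grab_frame("wrist")
c=f["pixels"][195:240,250:300,::-1];c=cv2.resize(c,None,fx=8,fy=8,interpolation=cv2.INTER_CUBIC)
w=s["pixels"][150:345,100:420,::-1];w=cv2.resize(w,(590,360),interpolation=cv2.INTER_CUBIC)[:,:395]
cv2.imwrite("pics/c3.png",np.hstack([c,w]))
E
```

```text
th 34.8 R 59.9 yaw -114.9 q6 2.25 Frad -0.1 Ftan -1.8 Fz 0.8
[[[-1, -0.2, 0.71, 0.09, 0, 0, -6.7], [-1, -0.44, 1.38, 0.09, 0, 0, -13.7], [-1, -0.6, 2.08, 0.09, 0, 0, -20.7], [-1, -0.67, 2.79, 0.09, 0, 0, -27.7], [-1, -0.66, 3.5, 0.09, 0, 0, -34.7], [-1, -0.56, 4.21, 0.09, 0, 0, -41.7], [-1, -0.37, 4.9, 0.09, 0, 0, -48.7], [-1, -0.1, 5.56, 0.09, 0, 0, -55.7]]]
```

View pics/c3.png

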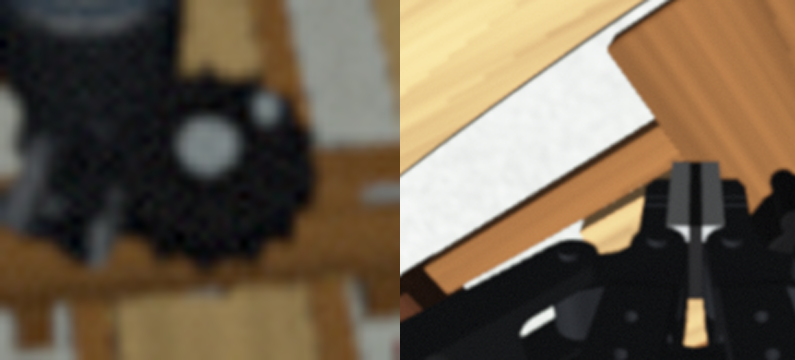

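The stud has moved anticlockwise (crop (265,105), about 40° round). The radial force is near 0 and the tangential force is -1.8 N, so the corner is driving the ridges properly. I continue with 8° steps.

```bash
python3 orb.py 59.3 83 8 150
```

```text
th 35.1 R 59.9 yaw -115.0 q6 2.25 Frad 0.4 Ftan -0.1 Fz 0.4
[[[-1, -0.31, 0.77, -0.02, 0, 0, -8.1], [-1, -0.57, 1.56, -0.02, 0, 0, -16.1], [-1, -0.71, 2.38, -0.02, 0, 0, -24.1], [-1, -0.73, 3.2, -0.02, 0, 0, -32.1], [-1, -0.65, 4.02, -0.02, 0, 0, -40.1], [-1, -0.45, 4.83, -0.01, 0, 0, -48.1], [-1, -0.13, 5.59, -0.01, 0, 0, -56.1], [-1, 0.28, 6.31, -0.01, 0, 0, -64.1]]]
```

apply_moves:
  targets:
    - [[-1, -0.31, 0.77, 0, 0, 0, -8.1], [-1, -0.57, 1.56, 0, 0, 0, -16.1], [-1, -0.71, 2.38, 0, 0, 0, -24.1], [-1, -0.73, 3.2, 0, 0, 0, -32.1], [-1, -0.65, 4.02, 0, 0, 0, -40.1], [-1, -0.45, 4.83, 0, 0, 0, -48.1], [-1, -0.13, 5.59, 0, 0, 0, -56.1], [-1, 0.28, 6.31, 0, 0, 0, -64.1]]

```text
clock: 4.15
eef_pos: [510.1, 167.3, 83.3]
tcp_rot: [-3.141, 0.0, -0.885]
contact_force: [1.7, 1.2, 0.8]
opening: -0.001
```

```bash
python3 orb.py 59.3 83.5 8 150
```

```text
th 98.6 R 59.5 yaw -50.7 q6 1.20 Frad 0.9 Ftan -1.8 Fz 0.8
[[[-1, -0.35, 0.75, -0.02, 0, 0, -7.3], [-1, -0.62, 1.53, -0.02, 0, 0, -15.3], [-1, -0.77, 2.35, -0.02, 0, 0, -23.3], [-1, -0.81, 3.17, -0.02, 0, 0, -31.3], [-1, -0.73, 4, -0.02, 0, 0, -39.3], [-1, -0.54, 4.8, -0.02, 0, 0, -47.3], [-1, -0.24, 5.57, -0.02, 0, 0, -55.3], [-1, 0.16, 6.29, -0.02, 0, 0, -63.3]]]
```

apply_moves:
  targets:
    - [[-1, -0.35, 0.75, 0, 0, 0, -7.3], [-1, -0.62, 1.53, 0, 0, 0, -15.3], [-1, -0.77, 2.35, 0, 0, 0, -23.3], [-1, -0.81, 3.17, 0, 0, 0, -31.3], [-1, -0.73, 4, 0, 0, 0, -39.3], [-1, -0.54, 4.8, 0, 0, 0, -47.3], [-1, -0.24, 5.57, 0, 0, 0, -55.3], [-1, 0.16, 6.29, 0, 0, 0, -63.3]]

```text
clock: 4.95
eef_pos: [462.5, 126.1, 83.7]
tcp_rot: [-3.141, -0.001, 0.223]
contact_force: [-0.5, 1.0, 1.2]
opening: -0.003
```

```bash
python3 orb.py 59.3 84.5 8 150
```

```text
th 162.7 R 59.2 yaw 12.8 q6 0.04 Frad 0.8 Ftan -0.8 Fz 1.2
[[[-1, -0.38, 0.74, -0.09, 0, 0, -7.9], [-1, -0.63, 1.52, -0.09, 0, 0, -15.9], [-1, -0.78, 2.34, -0.09, 0, 0, -23.9], [-1, -0.81, 3.16, -0.09, 0, 0, -31.9], [-1, -0.72, 3.99, -0.09, 0, 0, -39.9], [-1, -0.52, 4.79, -0.09, 0, 0, -47.9], [-1, -0.21, 5.56, -0.09, 0, 0, -55.9], [-1, 0.2, 6.27, -0.09, 0, 0, -63.9]]]
```

apply_moves:
  targets:
    - [[-1, -0.38, 0.74, -0.1, 0, 0, -7.9], [-1, -0.63, 1.52, -0.1, 0, 0, -15.9], [-1, -0.78, 2.34, -0.1, 0, 0, -23.9], [-1, -0.81, 3.16, -0.1, 0, 0, -31.9], [-1, -0.72, 3.99, -0.1, 0, 0, -39.9], [-1, -0.52, 4.79, -0.1, 0, 0, -47.9], [-1, -0.21, 5.56, -0.1, 0, 0, -55.9], [-1, 0.2, 6.27, -0.1, 0, 0, -63.9]]

```text
clock: 5.75
eef_pos: [478.0, 64.8, 84.7]
tcp_rot: [-3.141, -0.001, 1.342]
contact_force: [-2.8, -1.5, 0.5]
opening: -0.002
```

```bash
python3 orb.py 59.3 85.5 8 150
```

```text
th -133.2 R 60.0 yaw 76.9 q6 -1.21 Frad 3.0 Ftan -1.0 Fz 0.5
[[[-1, -0.31, 0.78, -0.08, 0, 0, -7.9], [-1, -0.56, 1.56, -0.08, 0, 0, -15.9], [-1, -0.71, 2.38, -0.08, 0, 0, -23.9], [-1, -0.74, 3.2, -0.08, 0, 0, -31.9], [-1, -0.65, 4.03, -0.08, 0, 0, -39.9], [-1, -0.45, 4.83, -0.08, 0, 0, -47.9], [-1, -0.14, 5.6, -0.08, 0, 0, -55.9], [-1, 0.27, 6.31, -0.08, 0, 0, -63.9]]]
```

apply_moves:
  targets:
    - [[-1, -0.31, 0.78, -0.1, 0, 0, -7.9], [-1, -0.56, 1.56, -0.1, 0, 0, -15.9], [-1, -0.71, 2.38, -0.1, 0, 0, -23.9], [-1, -0.74, 3.2, -0.1, 0, 0, -31.9], [-1, -0.65, 4.03, -0.1, 0, 0, -39.9], [-1, -0.45, 4.83, -0.1, 0, 0, -47.9], [-1, -0.14, 5.6, -0.1, 0, 0, -55.9], [-1, 0.27, 6.31, -0.1, 0, 0, -63.9]]

```text
clock: 6.55
eef_pos: [541.0, 51.9, 86.2]
tcp_rot: [3.141, 0.001, 2.461]
contact_force: [0.4, -6.1, 1.4]
opening: 0.001
```

```bash
python3 orb.py 59.3 86.5 5 150
```

```text
th -68.8 R 60.7 yaw 141.0 q6 -2.37 Frad 5.8 Ftan -1.8 Fz 1.4
[[[-1, -0.11, 0.53, -0.03, 0, 0, -5.2], [-1, -0.31, 1.01, -0.03, 0, 0, -10.2], [-1, -0.46, 1.5, -0.03, 0, 0, -15.2], [-1, -0.57, 2.01, -0.03, 0, 0, -20.2], [-1, -0.64, 2.52, -0.02, 0, 0, -25.2], [-1, -0.66, 3.04, -0.02, 0, 0, -30.2], [-1, -0.63, 3.56, -0.02, 0, 0, -35.2], [-1, -0.56, 4.07, -0.02, 0, 0, -40.2]]]
```

apply_moves:
  targets:
    - [[-1, -0.1, 0.55, 0, 0, 0, -5.2], [-1, -0.27, 1.05, 0, 0, 0, -10.2], [-1, -0.42, 1.55, 0, 0, 0, -15.2], [-1, -0.53, 2.05, 0, 0, 0, -20.2], [-1, -0.6, 2.55, 0, 0, 0, -25.2], [-1, -0.62, 3.05, 0, 0, 0, -30.2], [-1, -0.6, 3.35, 0, 0, 0, -33]]

```text
clock: 7.25
eef_pos: [569.0, 73.5, 87.1]
tcp_rot: [-3.141, 0.005, 3.038]
contact_force: [4.4, -4.1, 0.2]
opening: 0.003
```

```bash
sed -i 's/^C=.*/C=np.array([518.8,107.7])/' h.py
python3 - <<'E'
from rig import r
from h import *
s=r.sense();d=s["eef_pos"][:2]-C;th=np.degrees(np.arctan2(d[1],d[0]));print(th,np.hypot(*d),s["qpos"][5],s["contact_force"])
rows(s,[orb(th,80,86.5)]+[ (*orb(th,85,140)[:3],173-8.5*k) for k in range(1,8)])
E
```

```text
-34.29288043747928 60.775434788537886 -2.9093516973492446 [ 4.36198473 -4.06389435  0.19679542]
[[[-1, -1.69, -0.91, 0.06, 0, 0, -1.7], [-1, -2.16, -1.15, -5.28, 0, 0, 9.6], [-1, -2.16, -1.15, -5.28, 0, 0, 18.1], [-1, -2.16, -1.15, -5.28, 0, 0, 26.6], [-1, -2.16, -1.15, -5.28, 0, 0, 35.1], [-1, -2.16, -1.15, -5.28, 0, 0, 43.6], [-1, -2.16, -1.15, -5.28, 0, 0, 52.1], [-1, -2.16, -1.15, -5.28, 0, 0, 60.6]]]
```

apply_moves:
  targets:
    - [[-1, -1.7, -0.9, 0, 0, 0, 0], [-1, -2.2, -1.2, -5.3, 0, 0, 8.5], [-1, -2.2, -1.2, -5.3, 0, 0, 17], [-1, -2.2, -1.2, -5.3, 0, 0, 25.5], [-1, -2.2, -1.2, -5.3, 0, 0, 34], [-1, -2.2, -1.2, -5.3, 0, 0, 42.5], [-1, -2.2, -1.2, -5.3, 0, 0, 51], [-1, -2.2, -1.2, -5.3, 0, 0, 59.5]]

```text
clock: 8.05
eef_pos: [589.5, 59.1, 140.4]
tcp_rot: [3.137, 0.003, 1.991]
contact_force: [0.1, -0.1, 0.2]
opening: -0.002
```

apply_moves:
  targets:
    - [[-1, 0, 0, 0, 0, 0, 8.5], [-1, 0, 0, 0, 0, 0, 17], [-1, 0, 0, 0, 0, 0, 25.5], [-1, 0, 0, 0, 0, 0, 34], [-1, 0, 0, 0, 0, 0, 42.5], [-1, 0, 0, 0, 0, 0, 51], [-1, 0, 0, 0, 0, 0, 59.5], [-1, 0, 0, 0, 0, 0, 68]]

```text
clock: 8.85
eef_pos: [589.6, 58.9, 140.6]
tcp_rot: [3.137, -0.003, 0.795]
contact_force: [-0.3, 0.3, 0.1]
opening: -0.001
```

apply_moves:
  targets:
    - [[-1, 0, 0, 0, 0, 0, 8.5], [-1, 0, 0, 0, 0, 0, 17], [-1, 0, 0, 0, 0, 0, 25.5], [-1, 0, 0, 0, 0, 0, 34], [-1, 0, 0, 0, 0, 0, 42.5], [-1, 0, 0, 0, 0, 0, 51], [-1, 0, 0, 0, 0, 0, 59.5], [-1, 0, 0, 0, 0, 0, 68]]

```text
clock: 9.65
eef_pos: [589.7, 58.7, 140.8]
tcp_rot: [-3.14, -0.006, -0.4]
contact_force: [-0.7, -0.1, 0.6]
opening: -0.004
```

apply_moves:
  targets:
    - [[-1, 0, 0, 0, 0, 0, 8.5], [-1, 0, 0, 0, 0, 0, 17], [-1, 0, 0, 0, 0, 0, 25.5], [-1, 0, 0, 0, 0, 0, 34], [-1, 0, 0, 0, 0, 0, 42.5], [-1, 0, 0, 0, 0, 0, 51], [-1, 0, 0, 0, 0, 0, 59.5], [-1, 0, 0, 0, 0, 0, 68]]

```text
clock: 10.45
eef_pos: [589.8, 58.5, 140.9]
tcp_rot: [-3.135, -0.001, -1.596]
contact_force: [0.0, -1.0, 0.4]
opening: 0.001
```

Run:
```python
from rig import r
from h import *
s=r.sense();print(s["eef_pos"],np.degrees(s["tcp_rot"]),s["qpos"][5],s["contact_force"])
f=r.grab_frame("side");g=r.grab_frame("wrist");np.savez("w2.npz",pos=s["eef_pos"],rot=s["tcp_rot"],**g);np.savez("s2.npz",**f)
c=f["pixels"][195:240,250:300,::-1];c=cv2.resize(c,None,fx=8,fy=8,interpolation=cv2.INTER_CUBIC)
w=g["pixels"][:,:,::-1];w=cv2.resize(w,(400,300),interpolation=cv2.INTER_CUBIC)
cv2.imwrite("pics/c4.png",np.hstack([c[:300],w]))
for k in (1,):rows(s,[(*s["eef_pos"],-155)])
```

```text
[589.83132661  58.49286777 140.94690281] [-1.79621493e+02 -4.57053234e-02 -9.14197307e+01] 1.6939523482039869 [ 0.0348256  -1.01840022  0.43401363]
[[[-1, 0, 0, 0, 0, 0, 63.6]]]
```

View pics/c4.png

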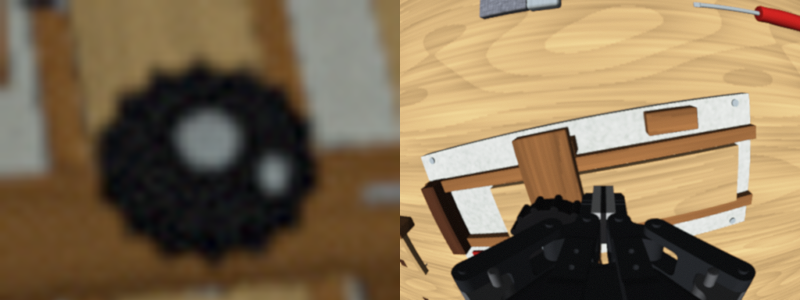

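Seen from the side, the stud at (273,173), relative to the hub at (208,138), has come round almost one full turn.

Run:
```python
from h import *
f=dict(np.load("s2.npz"))
d=plane(f,[[250+273/8,195+173/8]],118.5)-plane(f,[[250+208/8,195+138/8]],115.5)
print(d,np.degrees(np.arctan2(d[:,1],d[:,0]))-188.7)
f=dict(np.load("side0.npz"))
d=plane(f,[[225+302/5,160+217/4.2]],114)-plane(f,[[225+255/5,160+225/4.2]],111)
print(d,np.degrees(np.arctan2(d[:,1],d[:,0]))-188.7)
from rig import r
s=r.sense()
rows(s,[(*orb(-8,80,110)[:3],-158)]*2+[orb(-8,80,87.5),orb(-8,70,87.5),orb(-8,64,87.5)])
```

```text
[[-26.01524531  19.10647212]] [-44.99481351]
[[-30.25700471  -6.74050203]] [-356.14101839]
[[[-1, -3.83, -0.72, 3.1, 0, 0, 66.8], [-1, -3.83, -0.72, 3.1, 0, 0, 66.8], [-1, -3.83, -0.71, 5.35, 0, 0, 66.8], [-1, -3.95, 0.29, 5.34, 0, 0, 66.8], [-1, -4.02, 0.88, 5.34, 0, 0, 66.8]]]
```

Run:
```python
from rig import r
from h import *
s=r.sense()
rows(s,[orb(-20,85,140,140)]+[orb(-20,R,z,140) for R,z in((85,87.5),(72,87.5),(66,87.5),(63,87.5))])
```

```text
[[[-1, -2.03, -0.84, 0.1, 0, 0, 68.8], [-1, -2.04, -0.81, 5.35, 0, 0, 68.8], [-1, -2.46, 0.42, 5.34, 0, 0, 68.8], [-1, -2.65, 0.99, 5.34, 0, 0, 68.8], [-1, -2.75, 1.27, 5.33, 0, 0, 68.8]]]
```

apply_moves:
  targets:
    - [[-1, -2, -0.8, 0, 0, 0, 8.5], [-1, -2, -0.8, 0, 0, 0, 17], [-1, -2, -0.8, 1, 0, 0, 25.5], [-1, -2, -0.8, 2, 0, 0, 34], [-1, -2, -0.8, 3, 0, 0, 42.5], [-1, -2, -0.8, 4.5, 0, 0, 51], [-1, -2, -0.8, 5.3, 0, 0, 59.5], [-1, -2, -0.8, 5.3, 0, 0, 67]]

```text
clock: 11.35
eef_pos: [597.7, 78.0, 86.7]
tcp_rot: [-3.139, 0.004, -2.763]
contact_force: [-0.6, 0.2, -0.1]
opening: -0.001
```

Run:
```python
from rig import r
from h import *
s=r.sense();print(s["eef_pos"],s["qpos"][5],s["contact_force"])
rows(s,[orb(-20,72,87.5,140),orb(-20,63,87.5,140),orb(-20,59.8,87.5,140)]+[orb(-20+8*k,59.5,87.5,140) for k in range(1,6)])
```

```text
[597.74431182  78.04033794  86.69303   ] 2.892958340912317 [-0.64790001  0.24657082 -0.06401963]
[[[-1, 0.86, 0.88, -0.09, 0, 0, 1.7], [-1, 1.53, 1.48, -0.09, 0, 0, 1.7], [-1, 1.77, 1.7, -0.09, 0, 0, 1.7], [-1, 1.29, 2.37, -0.09, 0, 0, -6.3], [-1, 0.88, 3.09, -0.09, 0, 0, -14.3], [-1, 0.57, 3.87, -0.09, 0, 0, -22.3], [-1, 0.37, 4.67, -0.1, 0, 0, -30.3], [-1, 0.29, 5.5, -0.1, 0, 0, -38.3]]]
```

apply_moves:
  targets:
    - [[-1, 0.85, 0.9, 0, 0, 0, 0], [-1, 1.5, 1.5, 0, 0, 0, 0], [-1, 1.75, 1.7, 0, 0, 0, 0], [-1, 1.3, 2.35, 0, 0, 0, -6.3], [-1, 0.9, 3.1, 0, 0, 0, -14.3], [-1, 0.55, 3.85, 0, 0, 0, -22.3], [-1, 0.35, 4.65, 0, 0, 0, -30.3], [-1, 0.3, 5.5, 0, 0, 0, -38.3]]

```text
clock: 12.15
eef_pos: [575.2, 128.5, 87.1]
tcp_rot: [-3.135, 0.002, -2.085]
contact_force: [1.3, -1.4, 1.2]
opening: 0.001
```

```bash
python3 orb.py 59.3 88 8 140
```

```text
th 20.2 R 60.1 yaw -119.5 q6 2.31 Frad 0.7 Ftan -1.7 Fz 1.2
[[[-1, -0.43, 0.72, -0.09, 0, 0, -7.7], [-1, -0.82, 1.45, -0.09, 0, 0, -15.7], [-1, -1.11, 2.22, -0.1, 0, 0, -23.7], [-1, -1.28, 3.03, -0.1, 0, 0, -31.7], [-1, -1.35, 3.86, -0.11, 0, 0, -39.7], [-1, -1.29, 4.68, -0.11, 0, 0, -47.7], [-1, -1.12, 5.49, -0.12, 0, 0, -55.7], [-1, -0.84, 6.27, -0.12, 0, 0, -63.7]]]
```

apply_moves:
  targets:
    - [[-1, -0.43, 0.72, -0.1, 0, 0, -7.7], [-1, -0.82, 1.45, -0.1, 0, 0, -15.7], [-1, -1.11, 2.22, -0.1, 0, 0, -23.7], [-1, -1.28, 3.03, -0.1, 0, 0, -31.7], [-1, -1.35, 3.86, -0.1, 0, 0, -39.7], [-1, -1.29, 4.68, -0.1, 0, 0, -47.7], [-1, -1.12, 5.49, -0.1, 0, 0, -55.7], [-1, -0.84, 6.27, -0.1, 0, 0, -63.7]]

```text
clock: 12.95
eef_pos: [525.0, 167.2, 88.5]
tcp_rot: [-3.135, -0.005, -0.964]
contact_force: [0.6, -0.1, -0.3]
opening: -0.004
```

```bash
python3 orb.py 59.3 89 8 140
```

```text
th 84.1 R 59.8 yaw -55.3 q6 1.27 Frad -0.0 Ftan -0.6 Fz -0.3
[[[-1, -0.45, 0.7, -0.06, 0, 0, -7.3], [-1, -0.85, 1.42, -0.07, 0, 0, -15.3], [-1, -1.14, 2.2, -0.08, 0, 0, -23.3], [-1, -1.32, 3.01, -0.08, 0, 0, -31.3], [-1, -1.39, 3.83, -0.09, 0, 0, -39.3], [-1, -1.34, 4.66, -0.09, 0, 0, -47.3], [-1, -1.18, 5.47, -0.1, 0, 0, -55.3], [-1, -0.9, 6.25, -0.1, 0, 0, -63.3]]]
```

apply_moves:
  targets:
    - [[-1, -0.45, 0.7, -0.1, 0, 0, -7.3], [-1, -0.85, 1.42, -0.1, 0, 0, -15.3], [-1, -1.14, 2.2, -0.1, 0, 0, -23.3], [-1, -1.32, 3.01, -0.1, 0, 0, -31.3], [-1, -1.39, 3.83, -0.1, 0, 0, -39.3], [-1, -1.34, 4.66, -0.1, 0, 0, -47.3], [-1, -1.18, 5.47, -0.1, 0, 0, -55.3], [-1, -0.9, 6.25, -0.1, 0, 0, -63.3]]

```text
clock: 13.75
eef_pos: [468.2, 139.2, 89.5]
tcp_rot: [3.14, -0.009, 0.15]
contact_force: [-0.3, 1.4, -0.2]
opening: -0.006
```

```bash
python3 orb.py 59.3 90 8 142
```

```text
th 148.1 R 59.6 yaw 8.6 q6 0.14 Frad 1.0 Ftan -1.1 Fz -0.2
[[[-1, -0.47, 0.68, -0.05, 0, 0, -5.5], [-1, -0.86, 1.41, -0.06, 0, 0, -13.5], [-1, -1.15, 2.19, -0.06, 0, 0, -21.5], [-1, -1.33, 2.99, -0.06, 0, 0, -29.5], [-1, -1.4, 3.82, -0.06, 0, 0, -37.5], [-1, -1.35, 4.64, -0.06, 0, 0, -45.5], [-1, -1.18, 5.45, -0.06, 0, 0, -53.5], [-1, -0.91, 6.23, -0.05, 0, 0, -61.5]]]
```

apply_moves:
  targets:
    - [[-1, -0.47, 0.68, 0, 0, 0, -5.5], [-1, -0.86, 1.41, 0, 0, 0, -13.5], [-1, -1.15, 2.19, 0, 0, 0, -21.5], [-1, -1.33, 2.99, 0, 0, 0, -29.5], [-1, -1.4, 3.82, 0, 0, 0, -37.5], [-1, -1.35, 4.64, 0, 0, 0, -45.5], [-1, -1.18, 5.45, 0, 0, 0, -53.5], [-1, -0.91, 6.23, 0, 0, 0, -61.5]]

```text
clock: 14.55
eef_pos: [468.5, 76.1, 89.9]
tcp_rot: [3.132, -0.004, 1.232]
contact_force: [-0.3, 0.1, -0.5]
opening: -0.004
```

```bash
python3 orb.py 59.5 91 8 148
```

```text
th -147.8 R 59.5 yaw 70.6 q6 -1.07 Frad 0.2 Ftan -0.2 Fz -0.5
[[[-1, -0.47, 0.68, -0.11, 0, 0, -1.6], [-1, -0.84, 1.43, -0.1, 0, 0, -9.6], [-1, -1.1, 2.21, -0.09, 0, 0, -17.6], [-1, -1.25, 3.03, -0.09, 0, 0, -25.6], [-1, -1.29, 3.86, -0.08, 0, 0, -33.6], [-1, -1.21, 4.69, -0.07, 0, 0, -41.6], [-1, -1.01, 5.49, -0.06, 0, 0, -49.6], [-1, -0.71, 6.27, -0.05, 0, 0, -57.6]]]
```

apply_moves:
  targets:
    - [[-1, -0.47, 0.68, -0.1, 0, 0, -2], [-1, -0.84, 1.43, -0.1, 0, 0, -9.6], [-1, -1.1, 2.21, -0.1, 0, 0, -17.6], [-1, -1.25, 3.03, -0.1, 0, 0, -25.6], [-1, -1.29, 3.86, -0.1, 0, 0, -33.6], [-1, -1.21, 4.69, -0.1, 0, 0, -41.6], [-1, -1.01, 5.49, -0.1, 0, 0, -49.6], [-1, -0.71, 6.27, -0.1, 0, 0, -57.6]]

```text
clock: 15.35
eef_pos: [525.0, 48.2, 91.8]
tcp_rot: [3.134, 0.007, 2.247]
contact_force: [-0.8, -2.6, 0.6]
opening: -0.003
```

```bash
python3 orb.py 59.5 92 6 155
```

```text
th -84.0 R 59.8 yaw 128.7 q6 -2.16 Frad 2.5 Ftan -1.0 Fz 0.6
[[[-1, -0.28, 0.56, -0.01, 0, 0, 1.7], [-1, -0.53, 1.13, -0.01, 0, 0, -4.3], [-1, -0.72, 1.72, -0, 0, 0, -10.3], [-1, -0.85, 2.33, 0, 0, 0, -16.3], [-1, -0.91, 2.95, 0.01, 0, 0, -22.3], [-1, -0.91, 3.57, 0.01, 0, 0, -28.3], [-1, -0.84, 4.19, 0.02, 0, 0, -34.3], [-1, -0.71, 4.8, 0.02, 0, 0, -40.3]]]
```

apply_moves:
  targets:
    - [[-1, -0.28, 0.56, 0, 0, 0, 0], [-1, -0.53, 1.13, 0, 0, 0, -4.3], [-1, -0.72, 1.72, 0, 0, 0, -10.3], [-1, -0.85, 2.33, 0, 0, 0, -16.3], [-1, -0.91, 2.95, 0, 0, 0, -22.3], [-1, -0.91, 3.57, 0, 0, 0, -28.3], [-1, -0.84, 4.19, 0, 0, 0, -34.3], [-1, -0.71, 4.8, 0, 0, 0, -40.3]]

```text
clock: 16.15
eef_pos: [568.5, 72.6, 92.9]
tcp_rot: [3.14, 0.013, 2.952]
contact_force: [3.3, -4.1, 0.1]
opening: 0.005
```

```bash
python3 orb.py 59.8 92.5 5 165
python3 - <<'E'
from rig import r
from h import *
f=r.grab_frame("side");np.savez("s3.npz",**f)
cv2.imwrite("pics/c5.png",cv2.resize(f["pixels"][190:240,245:305,::-1],None,fx=8,fy=8,interpolation=cv2.INTER_CUBIC))
E
```

```text
th -35.3 R 60.8 yaw 169.1 q6 -2.82 Frad 5.1 Ftan -1.5 Fz 0.1
[[[-1, -0.1, 0.53, 0.04, 0, 0, 4.4], [-1, -0.25, 1.03, 0.05, 0, 0, -0.6], [-1, -0.36, 1.54, 0.05, 0, 0, -5.6], [-1, -0.42, 2.05, 0.05, 0, 0, -10.6], [-1, -0.44, 2.58, 0.05, 0, 0, -15.6], [-1, -0.41, 3.1, 0.05, 0, 0, -20.6], [-1, -0.34, 3.61, 0.05, 0, 0, -25.6], [-1, -0.22, 4.12, 0.05, 0, 0, -30.6]]]
```

View pics/c5.png

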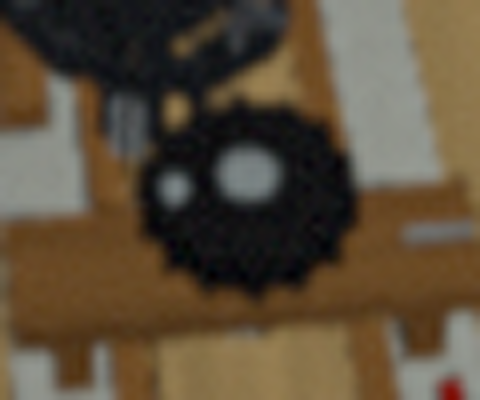

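The stud at (174,188), with the hub at (249,175), is now on the side opposite the pointer. That makes about 1.5 turns, so the finger slipped part of the second pass. I'll rewind half a turn and use the opposite finger corner for the rest.

apply_moves:
  targets:
    - [[-1, -1.2, -0.6, 0, 0, 0, 0], [-1, -2.2, -1.1, 0, 0, 0, 8.5], [-1, -2.2, -1.1, -5, 0, 0, 17], [-1, -2.2, -1.1, -5, 0, 0, 25.5], [-1, -2.2, -1.1, -5, 0, 0, 34], [-1, -2.2, -1.1, -5, 0, 0, 42.5], [-1, -2.2, -1.1, -5, 0, 0, 51], [-1, -2.2, -1.1, -5, 0, 0, 59.5]]

```text
clock: 17.0
eef_pos: [588.3, 58.1, 143.4]
tcp_rot: [3.129, 0.005, 1.91]
contact_force: [-0.3, 0.9, 0.4]
opening: 0.003
```

apply_moves:
  targets:
    - [[-1, 0, 0, 0, 0, 0, 8.5], [-1, 0, 0, 0, 0, 0, 17], [-1, 0, 0, 0, 0, 0, 25.5], [-1, 0, 0, 0, 0, 0, 34], [-1, 0, 0, 0, 0, 0, 42.5], [-1, 0, 0, 0, 0, 0, 51], [-1, 0, 0, 0, 0, 0, 59.5], [-1, 0, 0, 0, 0, 0, 68]]

```text
clock: 17.8
eef_pos: [588.6, 57.7, 143.5]
tcp_rot: [3.133, -0.01, 0.714]
contact_force: [-0.3, 0.5, 0.4]
opening: 0.001
```

```bash
sed -i 's/^C=.*/C=np.array([519.4,107.2])/' h.py
python3 - <<'E'
from rig import r
from h import *
f=dict(np.load("s3.npz"))
d=plane(f,[[245+174/8,190+188/8]],122)-plane(f,[[245+249/8,190+175/8]],119)
print(d,np.degrees(np.arctan2(d[:,1],d[:,0]))-188.7+360)
s=r.sense();print(s["eef_pos"],np.degrees(s["tcp_rot"]),s["qpos"][5])
rows(s,[(*orb(-45,85,140)[:3],-15)]+[orb(-45,R,z,-30) for R,z in((85,92.5),(72,92.5),(63,92.5))])
E
```

```text
[[29.96250885 10.27179419]] [190.22282038]
[588.55635809  57.70982489 143.50708897] [179.48373372  -0.59653986  40.88717612] -0.61665351881564
[[[-1, -1.38, 0.21, 0.34, 0, 0, 55.9], [-1, -1.43, 0.16, 5.09, 0, 0, 55.9], [-1, -1.53, -1.13, 5.08, 0, 0, 55.9], [-1, -1.59, -2.03, 5.07, 0, 0, 55.9]]]
```

apply_moves:
  targets:
    - [[-1, -1.4, 0.2, 0, 0, 0, 8.5], [-1, -1.4, 0.2, 1, 0, 0, 17], [-1, -1.4, 0.2, 2.5, 0, 0, 25.5], [-1, -1.4, 0.2, 4, 0, 0, 34], [-1, -1.4, 0.2, 5.1, 0, 0, 42.5], [-1, -1.4, 0.2, 5.1, 0, 0, 51], [-1, -1.5, -1.1, 5.1, 0, 0, 55.9], [-1, -1.6, -2, 5.1, 0, 0, 55.9]]

```text
clock: 18.6
eef_pos: [563.8, 62.3, 92.0]
tcp_rot: [-3.138, -0.013, -0.267]
contact_force: [-0.0, 0.3, -0.6]
opening: 0.003
```

```bash
python3 orb.py 59.2 92.5 8 -30
```

```text
th -45.3 R 63.2 yaw -15.3 q6 0.38 Frad -0.2 Ftan 0.2 Fz -0.6
[[[-1, 0.02, -0.94, -0.05, 0, 0, -8], [-1, 0.27, -1.73, -0.04, 0, 0, -16], [-1, 0.42, -2.54, -0.04, 0, 0, -24], [-1, 0.45, -3.37, -0.03, 0, 0, -32], [-1, 0.36, -4.19, -0.03, 0, 0, -40], [-1, 0.16, -4.99, -0.03, 0, 0, -48], [-1, -0.15, -5.76, -0.03, 0, 0, -56], [-1, -0.56, -6.47, -0.03, 0, 0, -64]]]
```

apply_moves:
  targets:
    - [[-1, 0.02, -0.94, 0, 0, 0, -8], [-1, 0.27, -1.73, 0, 0, 0, -16], [-1, 0.42, -2.54, 0, 0, 0, -24], [-1, 0.45, -3.37, 0, 0, 0, -32], [-1, 0.36, -4.19, 0, 0, 0, -40], [-1, 0.16, -4.99, 0, 0, 0, -48], [-1, -0.15, -5.76, 0, 0, 0, -56], [-1, -0.56, -6.47, 0, 0, 0, -64]]

```text
clock: 19.4
eef_pos: [576.3, 126.4, 92.7]
tcp_rot: [3.131, -0.01, 0.857]
contact_force: [1.6, -0.3, 0.7]
opening: -0.003
```

```bash
python3 orb.py 59 93 8 -30
```

```text
th 18.7 R 60.1 yaw 49.1 q6 -0.64 Frad 1.4 Ftan -0.7 Fz 0.7
[[[-1, 0.28, -0.79, -0.04, 0, 0, -7.6], [-1, 0.54, -1.57, -0.04, 0, 0, -15.6], [-1, 0.69, -2.38, -0.05, 0, 0, -23.6], [-1, 0.72, -3.2, -0.06, 0, 0, -31.6], [-1, 0.64, -4.02, -0.07, 0, 0, -39.6], [-1, 0.45, -4.82, -0.08, 0, 0, -47.6], [-1, 0.15, -5.59, -0.09, 0, 0, -55.6], [-1, -0.26, -6.3, -0.1, 0, 0, -63.6]]]
```

apply_moves:
  targets:
    - [[-1, 0.28, -0.79, 0, 0, 0, -7.6], [-1, 0.54, -1.57, 0, 0, 0, -15.6], [-1, 0.69, -2.38, 0, 0, 0, -23.6], [-1, 0.72, -3.2, 0, 0, 0, -31.6], [-1, 0.64, -4.02, -0.1, 0, 0, -39.6], [-1, 0.45, -4.82, -0.1, 0, 0, -47.6], [-1, 0.15, -5.59, -0.1, 0, 0, -55.6], [-1, -0.26, -6.3, -0.1, 0, 0, -63.6]]

```text
clock: 20.2
eef_pos: [527.5, 166.1, 93.5]
tcp_rot: [3.126, 0.006, 1.974]
contact_force: [0.7, 1.1, 0.7]
opening: -0.005
```

```bash
python3 orb.py 58.8 93.5 8 -30
```

```text
th 82.2 R 59.5 yaw 113.1 q6 -1.67 Frad 1.2 Ftan -0.6 Fz 0.7
[[[-1, 0.31, -0.77, -0.01, 0, 0, -7.1], [-1, 0.58, -1.54, -0.03, 0, 0, -15.1], [-1, 0.73, -2.35, -0.04, 0, 0, -23.1], [-1, 0.78, -3.17, -0.05, 0, 0, -31.1], [-1, 0.7, -3.98, -0.06, 0, 0, -39.1], [-1, 0.52, -4.78, -0.08, 0, 0, -47.1], [-1, 0.22, -5.55, -0.09, 0, 0, -55.1], [-1, -0.18, -6.26, -0.1, 0, 0, -63.1]]]
```

apply_moves:
  targets:
    - [[-1, 0.31, -0.77, 0, 0, 0, -7.1], [-1, 0.58, -1.54, 0, 0, 0, -15.1], [-1, 0.73, -2.35, 0, 0, 0, -23.1], [-1, 0.78, -3.17, 0, 0, 0, -31.1], [-1, 0.7, -3.98, -0.1, 0, 0, -39.1], [-1, 0.52, -4.78, -0.1, 0, 0, -47.1], [-1, 0.52, -4.78, -0.1, 0, 0, -47.1]]

```text
clock: 20.9
eef_pos: [480.8, 151.8, 93.9]
tcp_rot: [3.135, 0.015, 2.799]
contact_force: [-0.5, -0.4, -0.0]
opening: -0.003
```

Run:
```python
from rig import r
from h import *
f=r.grab_frame("side");s=r.sense();np.savez("s4.npz",**f)
cv2.imwrite("pics/c6.png",cv2.resize(f["pixels"][180:240,235:310,::-1],None,fx=8,fy=8,interpolation=cv2.INTER_CUBIC))
th=130;print(s["eef_pos"])
w=np.degrees(s["tcp_rot"][2])
rows(s,[(*orb(th,80,93.5)[:3],w),(*orb(th,85,160)[:3],w)])
```

```text
[481.41519584 152.06396116  93.98605475]
[[[-1, 1.82, 1.09, 0.03, 0, 0, 0], [-1, 2.15, 1.38, -6.63, 0, 0, 0]]]
```

View pics/c6.png

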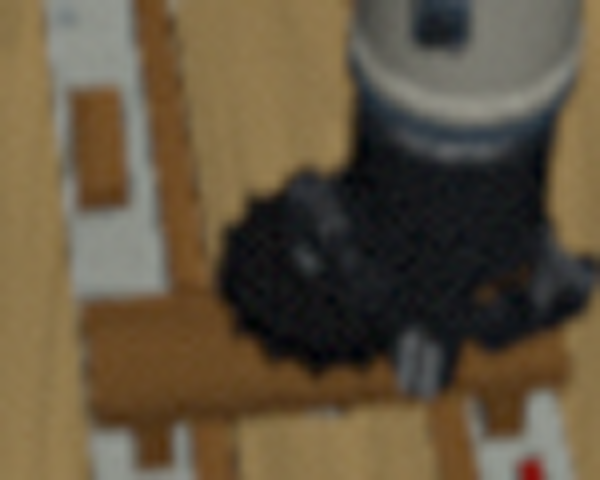

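The arm hides the stud. I retract and head for the board's rear end, checking the wheel on the way.

apply_moves:
  targets:
    - [[-1, 0.9, 0.6, 0, 0, 0, 0], [-1, 1.8, 1.1, 0, 0, 0, 0], [-1, 2.1, 1.4, -4, 0, 0, 0], [-1, 2.1, 1.4, -8, 0, 0, 0], [-1, 2.1, 1.4, -8, 0, 0, 0]]

```text
clock: 21.45
eef_pos: [467.5, 174.3, 178.3]
tcp_rot: [3.13, 0.021, 2.793]
contact_force: [0.4, 0.1, -0.4]
opening: -0.001
```

Run:
```python
from rig import r
from h import *
s=r.sense();print(s["eef_pos"],s["contact_force"],np.degrees(s["tcp_rot"]))
rows(s,[(562,-145,180,98.7)])
```

```text
[467.47905755 174.31391128 178.3180429 ] [ 0.38735739  0.08841806 -0.36268023] [179.31856319   1.20515824 160.02970061]
[[[-1, -19.79, -26.78, -0.07, 0, 0, 61.3]]]
```

apply_moves:
  targets:
    - [[-1, -2.5, -3.3, 0, 0, 0, 7.7], [-1, -5, -6.7, 0, 0, 0, 15.4], [-1, -7.5, -10, 0, 0, 0, 23.1], [-1, -10, -13.4, 0, 0, 0, 30.8], [-1, -12.5, -16.7, 0, 0, 0, 38.5], [-1, -15, -20, 0, 0, 0, 46.2], [-1, -17.5, -23.4, 0, 0, 0, 53.9], [-1, -19.8, -26.8, 0, 0, 0, 61.3]]

```text
clock: 22.25
eef_pos: [562.3, -146.1, 178.5]
tcp_rot: [3.118, -0.001, 1.717]
contact_force: [0.8, 0.8, 0.3]
opening: 0.0
```

Run:
```python
from rig import r
from h import *
s=r.sense();print(s["eef_pos"],np.degrees(s["tcp_rot"]),s["qpos"][5])
f=r.grab_frame("side");np.savez("s5.npz",**f)
cv2.imwrite("pics/c7.png",cv2.resize(f["pixels"][160:300,225:335,::-1],None,fx=5,fy=4.2,interpolation=cv2.INTER_CUBIC)[:590])
```

```text
[ 562.31386201 -146.11867678  178.51962149] [ 1.78643853e+02 -4.85678515e-02  9.83600269e+01] -1.9860271117103256
```

View pics/c7.png

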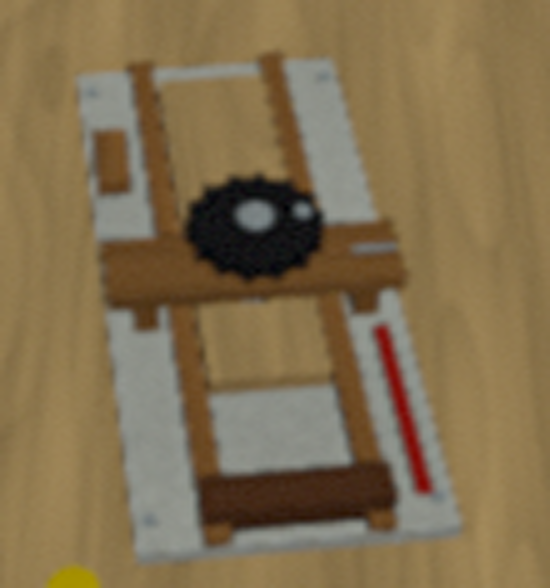

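The stud at (302,210) and hub at (256,215) are back near the pointer. The hub sits about 2.4 px higher, which matches a 10 mm rise, i.e. two turns. The board has not moved. I now descend behind the board.

apply_moves:
  targets:
    - [[-1, 0, -0.4, 4, 0, 0, 0], [-1, 0, -0.4, 8, 0, 0, 0], [-1, 0, -0.4, 12, 0, 0, 0], [-1, 0, -0.4, 14, 0, 0, 0], [-1, 0, -0.4, 15.2, 0, 0, 0], [-1, 0, -0.4, 15.2, 0, 0, 0]]

```text
clock: 22.9
eef_pos: [562.9, -150.8, 25.0]
tcp_rot: [3.119, 0.001, 1.708]
contact_force: [0.1, 0.4, -0.3]
opening: 0.003
```

```bash
cat > j.py <<'E'
from rig import r
from h import *
s=r.sense();a=np.radians(8.7);d=s["eef_pos"][:2]-np.array([518.8,107.7]);print("jig x %.1f y %.1f z %.1f yaw %.1f"%(d@[np.cos(a),np.sin(a)],d@[-np.sin(a),np.cos(a)],s["eef_pos"][2],np.degrees(s["tcp_rot"][2])),s["contact_force"].round(1))
E
python3 j.py
```

```text
jig x 4.5 y -262.1 z 25.0 yaw 97.8 [ 0.1  0.4 -0.3]
```

apply_moves:
  targets:
    - [[-1, 1, -0.4, 0, 0, 0, -0.9], [-1, 2, -0.4, 0, 0, 0, -0.9], [-1, 3.3, -0.45, 0, 0, 0, -0.9], [-1, 4.6, -0.5, 0, 0, 0, -0.9], [-1, 6, -0.5, 0, 0, 0, -0.9], [-1, 7.4, -0.5, 0, 0, 0, -0.9], [-1, 8.6, -0.55, 0, 0, 0, -0.9], [-1, 9.6, -0.55, 0, 0, 0, -0.9]]

```text
clock: 23.7
eef_pos: [544.2, -55.2, 24.9]
tcp_rot: [3.119, 0.002, 1.724]
contact_force: [0.4, -3.6, 3.0]
opening: 0.0
```

```bash
python3 j.py
```

```text
jig x 0.5 y -164.9 z 24.9 yaw 98.8 [ 0.4 -3.6  3. ]
```

apply_moves:
  targets:
    - [[-1, 0.3, 0, 0, 0, 0, 0], [-1, 0.5, 0, 0, 0, 0, 0], [-1, 0.7, 0, 0, 0, 0, 0], [-1, 0.9, 0, 0, 0, 0, 0], [-1, 1, 0, 0, 0, 0, 0]]

```text
clock: 24.2
eef_pos: [542.6, -45.4, 24.8]
tcp_rot: [3.119, 0.002, 1.724]
contact_force: [-0.3, -2.4, 1.2]
opening: -0.001
```

```bash
python3 j.py
python3 - <<'E'
from rig import r
from h import *
f=r.grab_frame("side");np.savez("s6.npz",**f)
cv2.imwrite("pics/c8.png",cv2.resize(f["pixels"][160:300,225:335,::-1],None,fx=5,fy=4.2,interpolation=cv2.INTER_CUBIC)[:590])
E
```

```text
jig x 0.4 y -155.0 z 24.8 yaw 98.8 [-0.3 -2.4  1.2]
```

View pics/c8.png

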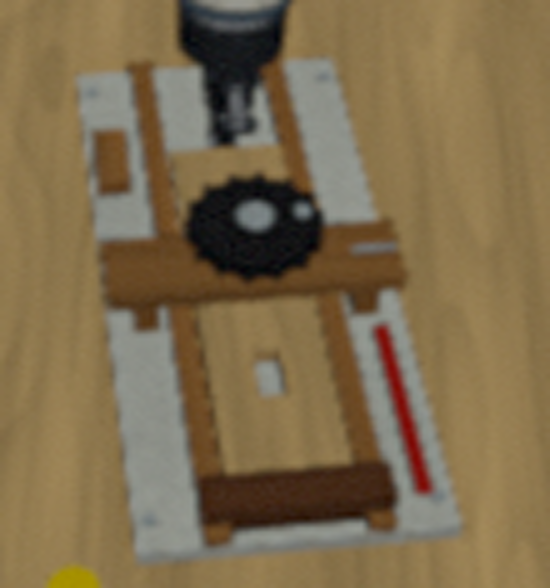

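The board now reaches nearly to the stop (edge at row ~470) and the slot is visible at (268,375). The force is still sliding-level, about 2.4 N. I push on slowly until it rises.

apply_moves:
  targets:
    - [[-1, 0.1, 0, 0, 0, 0, 0], [-1, 0.2, 0, 0, 0, 0, 0], [-1, 0.3, 0, 0, 0, 0, 0]]

```text
clock: 24.55
eef_pos: [542.7, -43.2, 24.9]
tcp_rot: [3.118, 0.003, 1.724]
contact_force: [2.8, -12.8, -1.3]
opening: -0.001
```

apply_moves:
  targets:
    - [[-1, 0.1, 0, 0, 0, 0, 0], [-1, 0.2, 0, 0, 0, 0, 0], [-1, 0.3, 0, 0, 0, 0, 0]]

```text
clock: 24.85
eef_pos: [543.5, -42.7, 25.1]
tcp_rot: [3.116, 0.007, 1.726]
contact_force: [3.0, -25.5, -1.4]
opening: -0.002
```

The force rose sharply to 25 N with almost no motion, so the board is against the stop. I back off straight, then go up.

apply_moves:
  targets:
    - [[-1, -0.5, 0, 0, 0, 0, 0], [-1, -1.5, 0, 0, 0, 0, 0], [-1, -3, 0, 0, 0, 0, 0], [-1, -3, 0, 0, 0, 0, 0], [-1, -3, 0, -4, 0, 0, 0], [-1, -3, 0, -8, 0, 0, 0], [-1, -3, 0, -12, 0, 0, 0], [-1, -3, 0, -12, 0, 0, 0]]

```text
clock: 25.65
eef_pos: [548.1, -72.4, 150.4]
tcp_rot: [3.108, 0.009, 1.725]
contact_force: [-0.2, 0.1, 0.6]
opening: 0.001
```

```bash
python3 j.py
python3 - <<'E'
from rig import r
from h import *
f=r.grab_frame("side");w=r.grab_frame("scene")
a=cv2.resize(f["pixels"][160:300,225:335,::-1],(550,590),interpolation=cv2.INTER_CUBIC)
b=cv2.resize(w["pixels"][110:250,190:335,::-1],(250,240))
a=np.hstack([a,np.vstack([b,np.zeros((350,250,3),np.uint8)])]);cv2.imwrite("pics/c9.png",a)
E
```

```text
jig x 1.7 y -182.5 z 150.4 yaw 98.9 [-0.2  0.1  0.6]
```

View pics/c9.png

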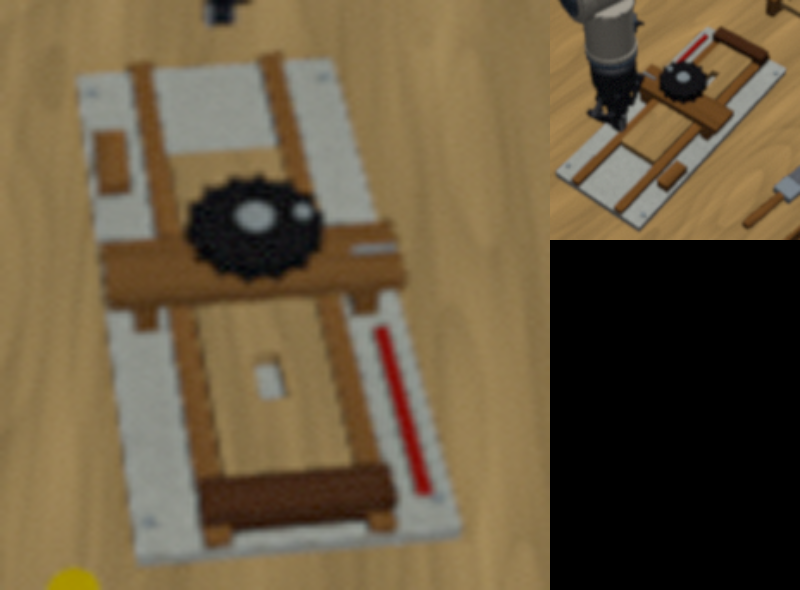

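The final view shows the board up against the dark stop with no gap. The stud at (303,210) is by the pointer, the offcut and pencil are where they were, and the arm is clear.

```bash
python3 -c "
from rig import r
print(r.sign_off())"
```

```text
the job is handed in; nothing more can be done
None
```

The handwheel is loosened by about two turns, the board is against the end stop, and the job is handed in at about 25.7 s; `sign_off` gave no verdict.

- **Handwheel:** I turned it with a corner of the shut fingertip on the rim ridges, in three passes. In the second pass the finger slipped by roughly 100°, which I made up in the third. The last image shows the stud back within a few degrees of the pointer. The hub stands about 2.4 px higher, which matches the 10 mm rise of two turns.
- **Board:** I pushed it from its rear end until the force rose from about 2.4 N to 25 N with almost no further motion. The last view shows no gap at the stop.
- **Clearance:** After backing off, the contact force read about 0.6 N, the same as sensor noise. The offcut and pencil look unmoved in the last view; I did not check the mallet, gauge, driver, brush and glue again one by one, and the finger never worked near them.
- **Disagreements:** The wheel centre came out 2 to 4 mm apart between the wrist and side cameras, and I corrected it from the contact forces.
- **Pictures:** I viewed 12 pictures, more than the planned 8 but within the limit.

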